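# Unpile the batch makings and set each in its place

## Task

Lay out the makings for the next candle batch: take the pile apart and put the dye block in the middle of the mint oval dish, the small black tin upright in the middle of the scale's pan, and the mint-lidded jar upright in the middle of the round cork coaster. The little amber bottle that now stands on the scale belongs upright in the middle of the square wooden drip tray. Leave the candle and the empty votive glass standing where they are.

Things in the scene. Friction and masses are not known exactly. Their poses are not given: they have to be found in the camera images.
- dye_centre (a point): small square block of candle dye, the top of the pile: 24 x 24 mm and 16 mm high. The point is its centre; x and y lie across its side faces, z up.
- tin_centre (a point): small round closed black tin, second in the pile, under the dye block and on the jar's lid: 51 mm across the lid (48 mm across the body below), 30 mm high. The point is its centre, 15 mm above its underside; z up.
- jar_centre (a point): round black screw-top jar with a ribbed mint-green lid, the bottom of the pile: 67 mm across, 72 mm high; the flat lid is the upper 24 mm and 66 mm across. The point is its centre, 36 mm above its underside; z up.
- bottle_centre (a point): small amber bottle with a black screw cap, standing at first on the scale's pan: body 36 mm across, 87 mm high (shoulder at about 60 mm, cap at the top). The point is its centre, 43 mm above its underside; z up.
- scale_pan (a point): flat kitchen scale, 205 x 155 mm, with a round pan 140 mm across. The point is the middle of the pan, on its top face, 25 mm above the table; the scale's x axis runs along its long side from the buttons towards the pan end. It stands firm.
- dish_rim (a point): mint-green oval dish, open bowl, 78 mm (its x) by 116 mm (its y) over the rim, 36 mm high. The point is the middle of its mouth, level with the rim; the bowl's bottom lies about 16 mm below it and its sides slope down to it, so that a block set there may come to lie a little askew. It stands firm.
- coaster_top (a point): round cork coaster, 100 mm across, 9 mm thick. The point is the middle of its flat top, 9 mm above the table. It stands firm.
- tray_floor (a point): square wooden drip tray, 86 x 86 mm outside, 72 x 72 mm inside, rim 13 mm high. The point is the middle of its floor, 6 mm above the table and 7 mm below the rim; x and y lie along its sides. It stands firm.
- candle_centre (a point): bystander: pale green candle in a straight clear glass, 68 mm across, 78 mm high, loose. The point is its centre, half-way up.
- votive_centre (a point): bystander: empty clear votive glass, 65 mm across, 66 mm high, loose. The point is its centre, half-way up.
There are look-alikes about, which are no part of the job. Leave any purple or red look-alike of the part that bears tin_centre alone.

How it is judged (in metres and radians):
At the end, for the whole second after the job is handed in: Dye block in the dish within 22 mm of its middle; tin upright on the scale's pan within 15 mm, jar upright on the cork coaster within 15 mm, bottle upright on the tray's floor within 18 mm of the middle (upright: within 0.1 rad). All released and at rest (horizontal distance between dye_centre and dish_rim below 0.022 m and z of dye_centre in the frame of dish_rim between -0.022 and 0.006 m and linear speed of each of dye, tin, jar, bottle below 0.02 m/s and horizontal distance between tin_centre and scale_pan below 0.015 m and z of tin_centre in the frame of scale_pan between 0.009 and 0.021 m and angle between each of tin_centre, jar_centre, bottle_centre's own z axis and vertical below 0.1 rad and horizontal distance between jar_centre and coaster_top below 0.015 m and z of jar_centre in the frame of coaster_top between 0.03 and 0.042 m and horizontal distance between bottle_centre and tray_floor below 0.018 m and z of bottle_centre in the frame of tray_floor between 0.0375 and 0.0495 m); the robot touches nothing.
It fails at once if the candle in its glass is shoved more than 20 mm or knocked over (distance of candle_centre from where it was at the start of the episode above 0.02 m or angle between candle_centre's own z axis and vertical above 0.4 rad).
It fails at once if the empty votive glass is shoved more than 20 mm or knocked over (distance of votive_centre from where it was at the start of the episode above 0.02 m or angle between votive_centre's own z axis and vertical above 0.4 rad).
It also fails if it takes over 96 s, if anything falls off the work surface, if the arm or the gripper's body presses on something with over 40 N, if the wrist force passes 120 N, or if a joint passes its speed limit or range.

## Robot

A 6-joint arm with a two-finger parallel gripper is mounted at the origin on a cart in front of the work surface, level with it; the furniture and walls round the work are solid. World frame = base frame: x ahead of the robot, y to its left, z up, the work surface at z = 0. Lengths are in m, angles in degrees, forces in N, time in s.
With the tool pointing down it reaches from about 0.375 to 0.9 m from the base axis. Payload 3.1 kg.
Tool frame: the origin (TCP) lies on the centre line of the jaws, within the pads' length; the fingertips stand 8 mm ahead of it and the grasp point (between the pads) lies 11 mm behind it (bot.tip_extent is the distance from the TCP to the fingertips, in m); z points along the fingers, y is the line along which they close (so a half turn about z gives the same grasp; the last joint's range is limited). The gripper opens to 87 mm and grips with 3 to 60 N. Pads are 19 mm wide; open, the fingers measure 117 mm over their backs; the gripper's body (75 mm by 190 mm) begins 51 mm behind the grasp point.
Start: joints at [55.949, 30.224, 82.088, -0, 67.689, -10.227], TCP at [0.252, 0.572, 0.231] pointing down, gripper open.
Joint ranges: [-176.69, 176.69], [-43.24, 126.21], [12.49, 139.97], [-82, 262], [0, 151.66], [-163.58, 163.58]. Speed limits (degrees/s): [159.86, 159.86, 180, 180, 180, 180].

## Interface

Orientations are given as a 3x3 rotation matrix whose columns are the frame's x, y, z axes.
In Python, from rig import bot, vision, workorder gives the robot as it stands.
- The arm moves only by the shell command python3 -m handwheel 'ROWS'. ROWS is JSON, a list of rows, each an object with "delta_rot": the turn, a rotation vector about the tool's x, y, z in rad, a list of three; "xyz": the shift along the tool's x, y, z in mm, a list of three; "hand": the closure, from -1 (fully open) to 1 (shut). A call has exactly 5 rows; each row is the pose to reach, as a shift and turn from the pose commanded when the call began, along the tool's axes at that moment; what a row does not reach only later rows make up. A row lasts 1/8 s, in which the tool goes at most 62.5 mm and 10.7 degrees, less where a joint would pass 70% of its speed; a pose out of reach is approached as far as the arm can. A call with a gripper value outside its range is refused whole. The fingers move at their own pace and stop on an object; the grip force is fixed at half the most. Time passes only in rows, so rows that repeat a pose let the fingers close, or fill a call up. It gives the time, the measured TCP pose, the force, the opening and the grip force at its end, in the units of the state.
- bot.read_state(): the state, without advancing time (a new reading comes with each control period).
- vision.capture(name): name is "side" or "top" or "wrist"; returns the picture (400x640x3 uint8, red, green, blue); there is no depth.
- vision.camera_model(name): a dict with "camera_matrix" (3x3 intrinsics, pixels), "dist_coeffs" ([k1, k2, p1, p2, k3] as OpenCV has them; the pictures are not rectified), "camera_from_world" (4x4, takes a point from world to camera coordinates). Camera axes: x right, y up, looking along -z (the intrinsics and any distortion apply to the point x, -y, -z); pixel columns grow to the right and rows downward; lengths in m; the calibration is good to about 2 mm. A picture is of the moment at which its call begins: read the wrist's pose just before it. camera_model takes no time and is no camera call; for the wrist camera it gives the pose at the moment of the call.
- workorder.hand_in(): hands the job in; it is judged then, once.
The state is a dict: "time_s": time; "joint_positions": joint angles; "qvel": joint speeds; "tau": joint torques, N m; "position": TCP position; "tcp_rot": TCP orientation; "force": force on the tool from outside, world axes, zero at the start; "moment": the same for the moment, N m; "opening": opening from 0.0 (shut) to 1.0 (fully open); "grasp_force": force on a finger pad.
Only numpy, scipy, OpenCV 4.12 (cv2) and the standard library are available. Lean on these libraries where they do the work, as an engineer would, in place of code of your own. Each camera call takes 0.05 s, during which the arm holds its last target. There are 200 camera calls.

## Working session

There is one attempt and no reset: what is moved stays moved. The work goes in short steps, Python scripts to look and compute and a shell command to move; the robot and the scene stay as the last step left them, time stands still between calls to the robot, and variables do not carry over. Pictures are saved under pics/ and viewed, at most 14 in all, crops included, and the job is handed in when it is done.

```bash
ls; mkdir -p pics; python3 - <<'E'
from rig import bot,vision
import cv2
for n in("top","side"):
    cv2.imwrite(f"pics/{n}0.png",vision.capture(n)[:,:,::-1])
    m=vision.camera_model(n);print(m)
s=bot.read_state();print(s)
E
```

```text
pics
{'camera_matrix': array([[409.58192745,   0.        , 321.71827921],
       [  0.        , 409.58192745, 208.35758279],
       [  0.        ,   0.        ,   1.        ]]), 'dist_coeffs': array([-0.02617093,  0.        ,  0.        ,  0.        ,  0.        ]), 'camera_from_world': array([[ 0.02525175, -0.99954076, -0.01675143,  0.1112591 ],
       [ 0.98537989,  0.02206276,  0.16893696, -0.61161667],
       [-0.1684898 , -0.02077248,  0.9854845 , -0.97997346],
       [ 0.        ,  0.        ,  0.        ,  1.        ]])}
{'camera_matrix': array([[474.52274642,   0.        , 322.19771202],
       [  0.        , 474.52274642, 200.46327741],
       [  0.        ,   0.        ,   1.        ]]), 'dist_coeffs': array([0.0170763, 0.       , 0.       , 0.       , 0.       ]), 'camera_from_world': array([[-9.90744067e-01, -1.35741169e-01,  7.27530575e-04,
         6.02671911e-01],
       [ 6.97040928e-02, -5.04140752e-01,  8.60803951e-01,
        -7.54838506e-02],
       [-1.16479757e-01,  8.52887119e-01,  5.08936174e-01,
        -1.11033278e+00],
       [ 0.00000000e+00,  0.00000000e+00,  0.00000000e+00,
         1.00000000e+00]])}
{'time_s': 0.1, 'joint_positions': array([ 5.59486746e+01,  3.02749771e+01,  8.21483718e+01, -4.96675396e-04,
        6.76885567e+01, -1.02281599e+01]), 'qvel': array([ 0.06960755, -0.04961189, -0.19328183, -0.03359356, -0.10734367,
       -0.11329869]), 'tau': array([ 4.51894948e-04, -4.40985274e+01, -1.77151090e+01,  6.35460857e-02,
        5.34039584e-02, -2.74734646e-05]), 'position': array([0.25207004, 0.57122096, 0.22965886]), 'tcp_rot': array([[-9.14797583e-01,  4.03911130e-01, -1.08697673e-03],
       [ 4.03912451e-01,  9.14796206e-01, -1.62272192e-03],
       [ 3.38926742e-04, -1.92350552e-03, -9.99998093e-01]]), 'force': array([ 0.17002896,  0.18924938, -0.89126336]), 'moment': array([0.01055859, 0.0118424 , 0.00916595]), 'grasp_force': 0.0, 'opening': 0.9975127091539323}
```

View pics/top0.png

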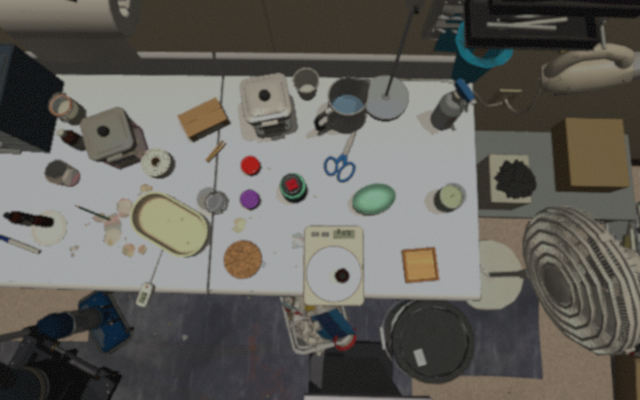

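View pics/side0.png

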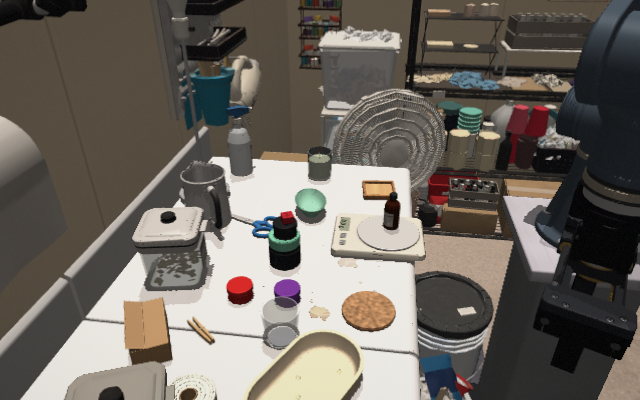

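The top view is oriented with +x up and +y left:
- **Pile:** (293,187), with the red dye block on top.
- **Look-alikes for the black tin:** the red tin at (250,165) and the purple tin at (250,199). Both get left alone.
- **Targets:** dish (374,199), coaster (243,259), pan (334,274), tray (420,265).
- **Bottle:** (342,276).
- **Bystanders:** votive (212,201), candle (449,197).

In the side view, the black tin sits between the dye block and the mint lid at (285,228).

```bash
cat > h.py <<'E'
from rig import bot,vision
import cv2,numpy as np
def ray(m,px):
    K=m["camera_matrix"];u=cv2.undistortPoints(np.array([[px]],float),K,m["dist_coeffs"])[0,0]
    T=m["camera_from_world"];R=T[:3,:3];c=-R.T@T[:3,3]
    return c,R.T@np.array([u[0],-u[1],-1.])
def at(m,px,z):
    c,d=ray(m,px);return c+d*(z-c[2])/d[2]
def proj(m,p):
    T=m["camera_from_world"];q=T[:3,:3]@np.array(p)+T[:3,3];q=q*[1,-1,-1]
    return cv2.projectPoints(q.reshape(1,1,3),np.zeros(3),np.zeros(3),m["camera_matrix"],m["dist_coeffs"])[0].ravel()
def delta(p):
    """mm along tool axes from present measured TCP to world p"""
    s=bot.read_state();return np.round(1000*s["tcp_rot"].T@(np.array(p)-s["position"]),1)
def save(im,n,box=None,k=1):
    im=im[:,:,::-1]
    if box: x0,y0,x1,y1=box;im=im[y0:y1,x0:x1]
    cv2.imwrite(f"pics/{n}.png",cv2.resize(im,None,fx=k,fy=k,interpolation=cv2.INTER_CUBIC))
E
python3 - <<'E'
from h import *
save(vision.capture("top"),"top1",(190,145,480,310),2.75)
m=vision.camera_model("top")
for n,px,z in [("dye",(292,184),.118),("dish",(374,199),.036),("coaster",(243,259),.009),("pan",(334,274),.025),("bottlecap",(342,276),.112),("tray",(420,265),.013),("votivetop",(210,201),.06),("candletop",(449,196),.078),("purple",(250,198),.03),("red",(250,165),.03)]:
    print(n,at(m,px,z).round(3))
E
```

```text
dye [0.655 0.197 0.118]
dish [ 0.639 -0.008  0.036]
coaster [0.479 0.327 0.009]
pan [0.446 0.091 0.025]
bottlecap [0.441 0.074 0.112]
tray [ 0.474 -0.128  0.013]
votivetop [0.62  0.409 0.06 ]
candletop [ 0.642 -0.188  0.078]
purple [0.636 0.313 0.03 ]
red [0.724 0.318 0.03 ]
```

View pics/top1.png

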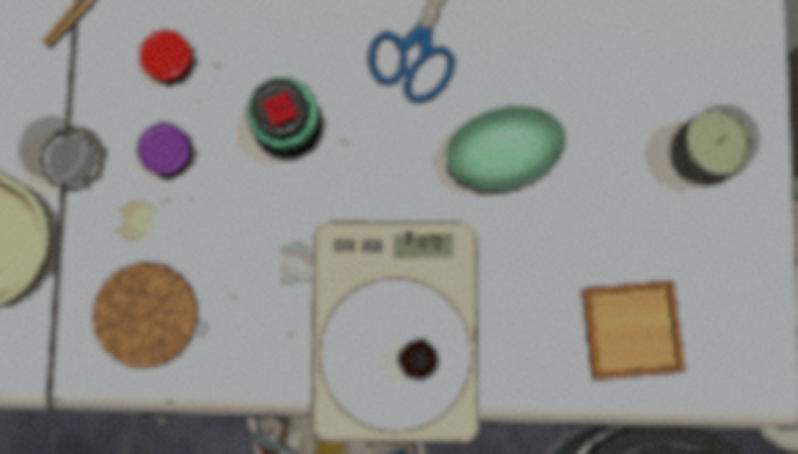

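The enlarged crop shows:
- **Dye block:** (281,109), with its sides turned about 20°, on the black tin.
- **Targets:** dish (505,149), coaster (145,315), pan (396,354), tray (634,330).
- **Bottle cap:** (418,359).

The pile is the one with the mint lid, so the choice is confirmed. The bottle goes first, to free the pan.

```bash
python3 - <<'E'
from h import *
m=vision.camera_model("top")
for n,p,z in [("dye",(281,109),.118),("tin",(281,110),.102),("dish",(505,149),.036),("coaster",(145,315),.009),("pan",(396,354),.025),("bottlecap",(418,359),.112),("tray",(634,330),.013),("tray_a",(584,289),.013),("tray_b",(674,282),.013),("dishend1",(447,160),.036),("dishend2",(564,137),.036),("d1",(262,103),.118),("d2",(291,90),.118)]:
    P=at(m,(190+p[0]/2.75,145+p[1]/2.75),z);print(n,P.round(3))
    if n=="bottlecap":print(delta([P[0],P[1],.19]))
E
```

```text
dye [0.654 0.196 0.118]
tin [0.656 0.198 0.102]
dish [ 0.639 -0.007  0.036]
coaster [0.477 0.328 0.009]
pan [0.447 0.091 0.025]
bottlecap [0.442 0.074 0.112]
[-375.  -378.3   40.3]
tray [ 0.474 -0.13   0.013]
tray_a [ 0.511 -0.083  0.013]
tray_b [ 0.52  -0.168  0.013]
dishend1 [0.627 0.047 0.036]
dishend2 [ 0.651 -0.062  0.036]
d1 [0.659 0.213 0.118]
d2 [0.671 0.188 0.118]
```

```bash
python3 -m handwheel '[{"xyz":[-40,-40,4],"delta_rot":[0,0,0],"hand":-1},{"xyz":[-80,-80,8],"delta_rot":[0,0,0],"hand":-1},{"xyz":[-120,-120,12],"delta_rot":[0,0,0],"hand":-1},{"xyz":[-160,-160,16],"delta_rot":[0,0,0],"hand":-1},{"xyz":[-195,-195,20],"delta_rot":[0,0,0],"hand":-1}]' && python3 -m handwheel '[{"xyz":[-40,-40,4],"delta_rot":[0,0,0],"hand":-1},{"xyz":[-80,-80,8],"delta_rot":[0,0,0],"hand":-1},{"xyz":[-120,-120,12],"delta_rot":[0,0,0],"hand":-1},{"xyz":[-160,-160,16],"delta_rot":[0,0,0],"hand":-1},{"xyz":[-180,-183,20],"delta_rot":[0,0,0],"hand":-1}]' && python3 - <<'E'
from h import *
print(delta([.442,.074,.19]),bot.read_state()["position"])
m=vision.camera_model("wrist");save(vision.capture("wrist"),"w1")
print(proj(m,[.442,.074,.112]),proj(m,[.442,.074,.03]))
E
```

```text
time_s: 0.78
position: [0.3524, 0.3128, 0.2104]
tcp_rot: [[-0.915, 0.404, 0.0], [0.404, 0.915, -0.0], [-0.0, -0.0, -1.0]]
force: [0.9, 0.0, 0.5]
opening: 0.997
grasp_force: 0.0
time_s: 1.4
position: [0.4441, 0.0719, 0.1905]
tcp_rot: [[-0.914, 0.406, 0.001], [0.406, 0.914, -0.0], [-0.001, 0.0, -1.0]]
force: [-0.3, 0.3, 0.2]
opening: 1.001
grasp_force: 0.0
[2.7 1.1 0.5] [0.44407639 0.07192679 0.19048775]
[322.76254426 203.82383445] [322.45278556 178.20606385]
```

View pics/w1.png

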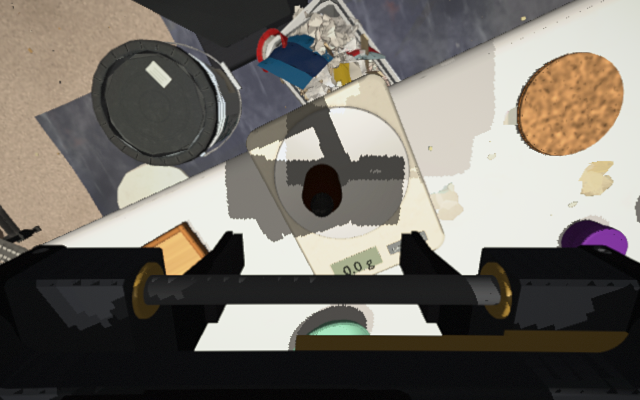

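The wrist view shows the bottle's cap at (321,203), against a prediction of (323,204), so the estimate holds and I descend.

```bash
python3 -m handwheel '[{"xyz":[2,1,35],"delta_rot":[0,0,0],"hand":-1},{"xyz":[2,1,70],"delta_rot":[0,0,0],"hand":-1},{"xyz":[2,1,105],"delta_rot":[0,0,0],"hand":-1},{"xyz":[2,1,130],"delta_rot":[0,0,0],"hand":-1},{"xyz":[2,1,130],"delta_rot":[0,0,0],"hand":-1}]' && python3 -m handwheel '[{"xyz":[0,0,0],"delta_rot":[0,0,0],"hand":1},{"xyz":[0,0,0],"delta_rot":[0,0,0],"hand":1},{"xyz":[0,0,0],"delta_rot":[0,0,0],"hand":1},{"xyz":[0,0,0],"delta_rot":[0,0,0],"hand":1},{"xyz":[0,0,0],"delta_rot":[0,0,0],"hand":1}]'&& python3 -m handwheel '[{"xyz":[0,0,0],"delta_rot":[0,0,0],"hand":1},{"xyz":[0,0,-15],"delta_rot":[0,0,0],"hand":1},{"xyz":[0,0,-35],"delta_rot":[0,0,0],"hand":1},{"xyz":[0,0,-60],"delta_rot":[0,0,0],"hand":1},{"xyz":[0,0,-60],"delta_rot":[0,0,0],"hand":1}]'&& python3 - <<'E'
from h import *
print(delta([.474,-.13,.12]))
E
```

```text
time_s: 2.08
position: [0.44, 0.0765, 0.0592]
tcp_rot: [[-0.915, 0.404, -0.004], [0.404, 0.915, 0.0], [0.004, -0.001, -1.0]]
force: [0.6, 0.3, 0.5]
opening: 1.002
grasp_force: 0.0
time_s: 2.7
position: [0.4415, 0.0762, 0.0608]
tcp_rot: [[-0.915, 0.404, 0.001], [0.404, 0.915, -0.0], [-0.001, 0.0, -1.0]]
force: [0.2, -0.1, -0.6]
opening: 0.518
grasp_force: 0.0
time_s: 3.32
position: [0.4424, 0.0762, 0.1217]
tcp_rot: [[-0.915, 0.404, 0.004], [0.404, 0.915, -0.0], [-0.003, 0.001, -1.0]]
force: [1.0, 0.6, -0.4]
opening: 0.396
grasp_force: 30.0
[-112.2 -175.8    1.8]
```

```bash
python3 -m handwheel '[{"xyz":[-20,-30,0],"delta_rot":[0,0,0],"hand":1},{"xyz":[-50,-78,0],"delta_rot":[0,0,0],"hand":1},{"xyz":[-80,-126,0],"delta_rot":[0,0,0],"hand":1},{"xyz":[-105,-165,0],"delta_rot":[0,0,0],"hand":1},{"xyz":[-112,-176,0],"delta_rot":[0,0,0],"hand":1}]'&& python3 - <<'E'
from h import *
m=vision.camera_model("side");p=bot.read_state()["position"];print(p,delta([.474,-.13,.041]))
b=p+[0,0,.011-.046];print(proj(m,b),proj(m,b+[0,0,.087]))
save(vision.capture("side"),"s2",(320,90,480,210),5)
E
```

```text
time_s: 3.95
position: [0.4732, -0.1328, 0.1195]
tcp_rot: [[-0.913, 0.407, 0.0], [0.407, 0.913, -0.0], [-0.0, -0.0, -1.0]]
force: [-0.6, 0.5, -0.3]
opening: 0.397
grasp_force: 30.0
[ 0.47317469 -0.13277162  0.11954975] [ 0.4  2.9 78.5]
[380.57572221 163.11684207] [382.78692752 131.87103805]
```

View pics/s2.png

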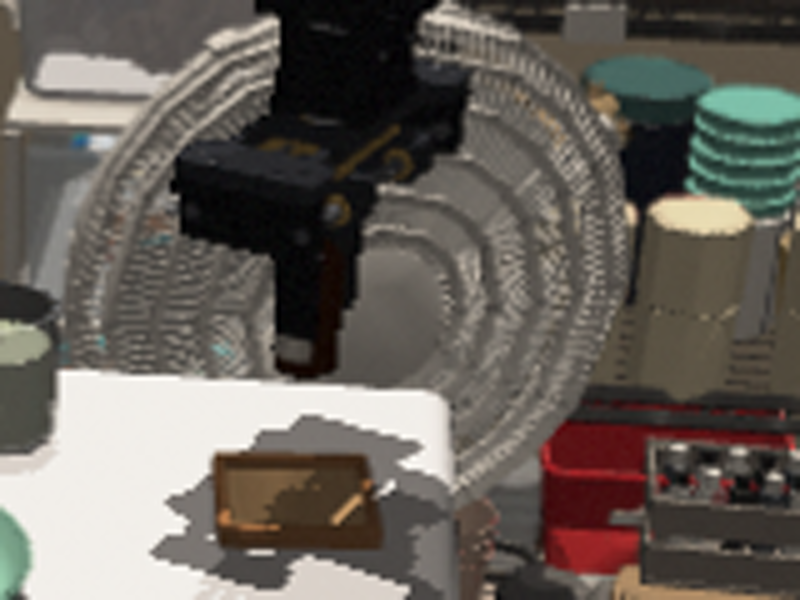

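The bottle hangs upright between the fingers. Its lower edge is at crop row 375, which matches the predicted height, so it did not slip. Next I lower it into the tray.

```bash
python3 -m handwheel '[{"xyz":[0,3,20],"delta_rot":[0,0,0],"hand":1},{"xyz":[0,3,45],"delta_rot":[0,0,0],"hand":1},{"xyz":[0,3,66],"delta_rot":[0,0,0],"hand":1},{"xyz":[0,3,74],"delta_rot":[0,0,0],"hand":1},{"xyz":[0,3,76],"delta_rot":[0,0,0],"hand":1}]'&& python3 -m handwheel '[{"xyz":[0,0,0],"delta_rot":[0,0,0],"hand":1},{"xyz":[0,0,1],"delta_rot":[0,0,0],"hand":1},{"xyz":[0,0,2],"delta_rot":[0,0,0],"hand":1},{"xyz":[0,0,2],"delta_rot":[0,0,0],"hand":1},{"xyz":[0,0,2],"delta_rot":[0,0,0],"hand":1}]'
```

```text
time_s: 4.62
position: [0.4734, -0.1262, 0.0441]
tcp_rot: [[-0.915, 0.403, -0.002], [0.403, 0.915, 0.001], [0.002, 0.0, -1.0]]
force: [0.1, -0.3, 0.0]
opening: 0.396
grasp_force: 30.0
time_s: 5.25
position: [0.474, -0.1274, 0.0427]
tcp_rot: [[-0.915, 0.404, 0.0], [0.404, 0.915, -0.0], [-0.0, -0.0, -1.0]]
force: [0.1, -0.0, -1.2]
opening: 0.4
grasp_force: 30.0
```

```bash
python3 -m handwheel '[{"xyz":[0,-2,1],"delta_rot":[0,0,0],"hand":1},{"xyz":[0,-2,1.5],"delta_rot":[0,0,0],"hand":1},{"xyz":[0,-2,2],"delta_rot":[0,0,0],"hand":1},{"xyz":[0,-2,2],"delta_rot":[0,0,0],"hand":0.1},{"xyz":[0,-2,2],"delta_rot":[0,0,0],"hand":0.1}]'&& python3 -m handwheel '[{"xyz":[0,0,0],"delta_rot":[0,0,0],"hand":-0.2},{"xyz":[0,0,0],"delta_rot":[0,0,0],"hand":-0.4},{"xyz":[0,0,0],"delta_rot":[0,0,0],"hand":-0.4},{"xyz":[0,0,-20],"delta_rot":[0,0,0],"hand":-0.4},{"xyz":[0,0,-60],"delta_rot":[0,0,0],"hand":-1}]' && python3 -m handwheel '[{"xyz":[0,0,-60],"delta_rot":[0,0,0],"hand":-1},{"xyz":[0,0,-110],"delta_rot":[0,0,0],"hand":-1},{"xyz":[0,0,-110],"delta_rot":[0,0,0],"hand":-1},{"xyz":[0,0,-110],"delta_rot":[0,0,0],"hand":-1},{"xyz":[0,0,-110],"delta_rot":[0,0,0],"hand":-1}]' && python3 - <<'E'
from h import *
save(vision.capture("wrist"),"w3")
m=vision.camera_model("wrist")
print("tray",proj(m,[.474,-.13,.006]),"botbase",proj(m,[.474,-.13,.093]))
print("dish",proj(m,[.639,-.007,.036]))
print(delta([.655,.197,.24]),bot.read_state()["position"])
d=np.array([.671-.659,.188-.213]);print("dye edge deg",np.degrees(np.arctan2(d[1],d[0])))
E
```

```text
time_s: 5.88
position: [0.4731, -0.1291, 0.0405]
tcp_rot: [[-0.915, 0.404, 0.0], [0.404, 0.915, 0.0], [-0.0, 0.0, -1.0]]
force: [0.9, -0.9, -0.8]
opening: 0.442
grasp_force: 0.0
time_s: 6.5
position: [0.472, -0.1286, 0.0999]
tcp_rot: [[-0.915, 0.404, -0.004], [0.404, 0.915, 0.002], [0.004, 0.0, -1.0]]
force: [0.1, 0.7, -0.6]
opening: 0.749
grasp_force: 0.0
time_s: 7.12
position: [0.4719, -0.1285, 0.2089]
tcp_rot: [[-0.915, 0.404, -0.004], [0.404, 0.915, 0.002], [0.004, 0.0, -1.0]]
force: [-0.0, 0.6, -0.3]
opening: 1.0
grasp_force: 0.0
tray [320.97431184 174.54773235] botbase [320.84006249 196.5571431 ]
dish [478.62751173 267.08328277]
[-35.6 371.8 -31.1] [ 0.47206374 -0.12864424  0.20888156]
dye edge deg -64.35899417569469
```

View pics/w3.png

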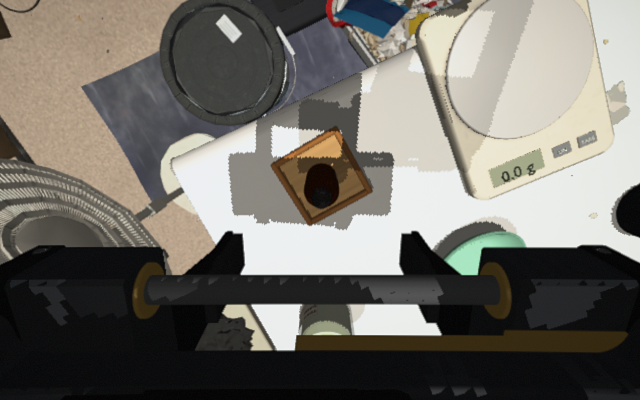

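The bottle stands in the middle of the tray: tray centre at (322,177), cap at (321,195), both on prediction. Next is the pile, turning the jaws to the dye block's sides at about 116°.

```bash
python3 -m handwheel '[{"xyz":[-6,50,-10],"delta_rot":[0,0,0],"hand":-1},{"xyz":[-12,105,-20],"delta_rot":[0,0,0],"hand":-1},{"xyz":[-18,160,-31],"delta_rot":[0,0,0],"hand":-1},{"xyz":[-24,215,-31],"delta_rot":[0,0,0],"hand":-1},{"xyz":[-36,270,-31],"delta_rot":[0,0,0],"hand":-1}]' && python3 -m handwheel '[{"xyz":[0,40,0],"delta_rot":[0,0,-0.17],"hand":-1},{"xyz":[0,80,0],"delta_rot":[0,0,-0.34],"hand":-1},{"xyz":[0,102,0],"delta_rot":[0,0,-0.51],"hand":-1},{"xyz":[0,102,0],"delta_rot":[0,0,-0.68],"hand":-1},{"xyz":[0,102,0],"delta_rot":[0,0,-0.85],"hand":-1}]' && python3 - <<'E'
from h import *
save(vision.capture("wrist"),"w4",(220,100,420,250),4)
m=vision.camera_model("wrist")
s=bot.read_state();print(s["joint_positions"][5],s["position"],np.degrees(np.arctan2(s["tcp_rot"][1,1],s["tcp_rot"][0,1])))
print("dye",proj(m,[.654,.196,.118]),delta([.654,.196,.16]))
E
```

```text
time_s: 7.8
position: [0.6151, 0.105, 0.2399]
tcp_rot: [[-0.915, 0.404, -0.003], [0.404, 0.915, -0.0], [0.003, -0.001, -1.0]]
force: [1.0, -0.5, 0.4]
opening: 0.999
grasp_force: 0.0
time_s: 8.43
position: [0.6556, 0.1971, 0.239]
tcp_rot: [[-0.904, -0.427, -0.004], [-0.427, 0.904, -0.001], [0.004, 0.001, -1.0]]
force: [1.1, 0.4, 0.6]
opening: 1.002
grasp_force: 0.0
-108.05093142963398 [0.65562128 0.19685037 0.23908276] 115.43801071897433
dye [321.45151973 190.31368444] [ 1.5 -0.2 79.1]
```

View pics/w4.png

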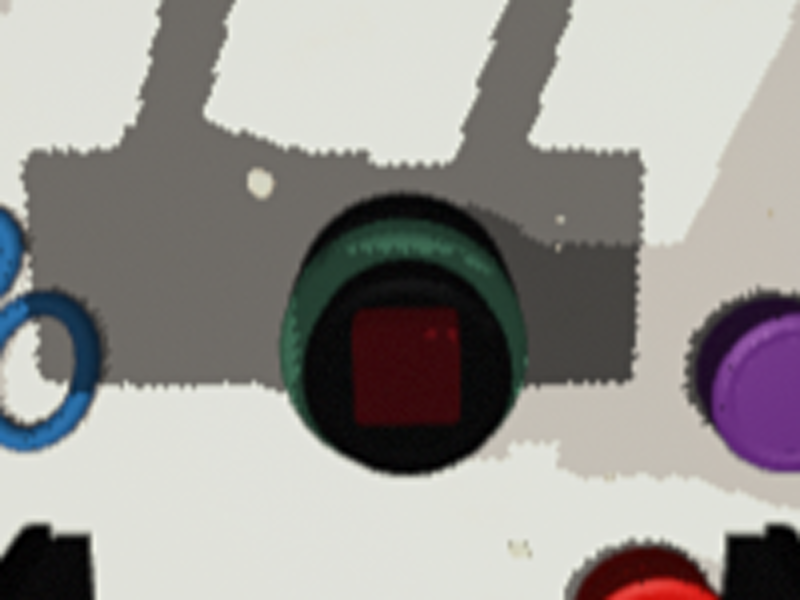

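The dye block shows square to the jaws at crop (406,367), which is full-frame (321.5,191.8) against a prediction of (321.5,190.3). I descend so that the fingertips stay just above the tin's lid.

```bash
python3 -m handwheel '[{"xyz":[1,0,40],"delta_rot":[0,0,0],"hand":-1},{"xyz":[1,0,80],"delta_rot":[0,0,0],"hand":-1},{"xyz":[1,0,110],"delta_rot":[0,0,0],"hand":-1},{"xyz":[1,0,125],"delta_rot":[0,0,0],"hand":-1},{"xyz":[1,0,125],"delta_rot":[0,0,0],"hand":0.2}]' && python3 -m handwheel '[{"xyz":[0,0,0],"delta_rot":[0,0,0],"hand":0.3},{"xyz":[0,0,0],"delta_rot":[0,0,0],"hand":0.3},{"xyz":[0,0,0],"delta_rot":[0,0,0],"hand":0.3},{"xyz":[0,0,0],"delta_rot":[0,0,0],"hand":0.3},{"xyz":[0,0,0],"delta_rot":[0,0,0],"hand":0.3}]' && python3 - <<'E'
from h import *
m=vision.camera_model("wrist")
s=bot.read_state();print(s["position"],s["opening"],s["force"])
E
```

```text
time_s: 9.1
position: [0.6545, 0.196, 0.1147]
tcp_rot: [[-0.908, -0.42, -0.003], [-0.42, 0.908, -0.0], [0.003, 0.001, -1.0]]
force: [-0.0, -0.9, -1.0]
opening: 0.949
grasp_force: 0.0
time_s: 9.72
position: [0.6555, 0.1962, 0.1168]
tcp_rot: [[-0.907, -0.421, 0.0], [-0.421, 0.907, 0.0], [-0.0, -0.0, -1.0]]
force: [-0.2, 0.0, -0.3]
opening: 0.41
grasp_force: 0.0
[0.65546772 0.19624709 0.11677716] 0.4097689453330533 [-0.18615897  0.01078669 -0.31255792]
```

```bash
python3 -m handwheel '[{"xyz":[0.5,0,3],"delta_rot":[0,0,0],"hand":0.3},{"xyz":[0.5,0,3],"delta_rot":[0,0,0],"hand":0.3},{"xyz":[0.5,0,3],"delta_rot":[0,0,0],"hand":1},{"xyz":[0.5,0,3],"delta_rot":[0,0,0],"hand":1},{"xyz":[0.5,0,3],"delta_rot":[0,0,0],"hand":1}]' && python3 -m handwheel '[{"xyz":[0,0,0],"delta_rot":[0,0,0],"hand":1},{"xyz":[0,0,0],"delta_rot":[0,0,0],"hand":1},{"xyz":[0,0,-5],"delta_rot":[0,0,0],"hand":1},{"xyz":[0,0,-30],"delta_rot":[0,0,0],"hand":1},{"xyz":[0,0,-60],"delta_rot":[0,0,0],"hand":1}]' && python3 - <<'E'
from h import *
print(delta([.639,-.007,.13]))
save(vision.capture("wrist"),"w5")
E
```

```text
time_s: 10.35
position: [0.655, 0.196, 0.1136]
tcp_rot: [[-0.907, -0.421, 0.0], [-0.421, 0.907, -0.0], [-0.0, -0.0, -1.0]]
force: [0.2, 1.1, -1.3]
opening: 0.272
grasp_force: 30.0
time_s: 10.98
position: [0.6545, 0.1959, 0.1738]
tcp_rot: [[-0.907, -0.421, -0.002], [-0.421, 0.907, -0.0], [0.002, 0.0, -1.0]]
force: [0.6, -0.2, -0.9]
opening: 0.269
grasp_force: 30.0
[  99.3 -177.6   43.8]
```

```bash
python3 -m handwheel '[{"xyz":[25,-44,0],"delta_rot":[0,0,0],"hand":1},{"xyz":[50,-89,5],"delta_rot":[0,0,0],"hand":1},{"xyz":[75,-133,10],"delta_rot":[0,0,0.1],"hand":1},{"xyz":[99,-177,20],"delta_rot":[0,0,0.2],"hand":1},{"xyz":[99,-177,30],"delta_rot":[0,0,0.24],"hand":1}]' && python3 - <<'E'
from h import *
m=vision.camera_model("wrist")
print(proj(m,[.639,-.007,.036]),bot.read_state()["position"],delta([.639,-.007,.038]))
save(vision.capture("wrist"),"w6",(120,60,520,360),2)
E
```

```text
time_s: 11.65
position: [0.6399, -0.0105, 0.1436]
tcp_rot: [[-0.982, -0.186, 0.001], [-0.186, 0.982, -0.001], [-0.001, -0.001, -1.0]]
force: [-0.4, 1.3, -0.5]
opening: 0.27
grasp_force: 30.0
[325.93106302 195.76425664] [ 0.63989552 -0.01048198  0.14364301] [  0.3   3.7 105.6]
```

View pics/w6.png

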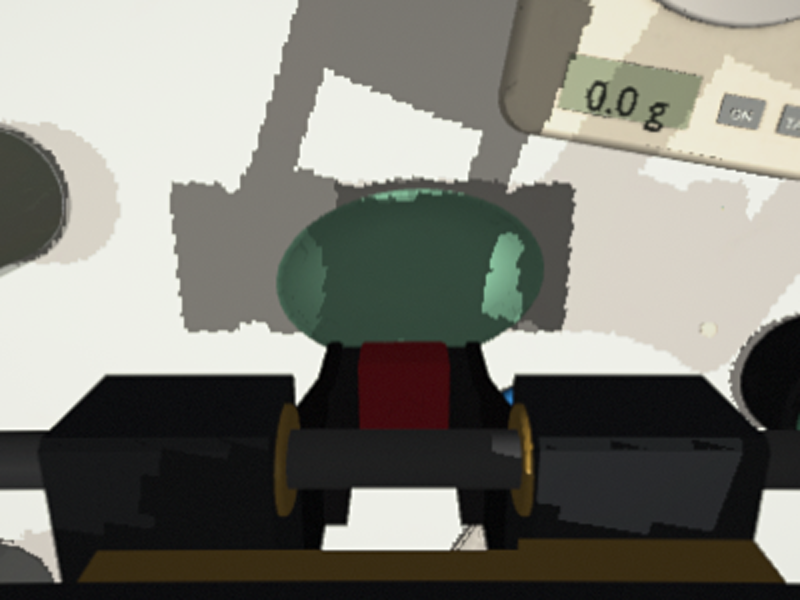

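The dye block sits square in the jaws. The dish centre is at about crop (410,271), which is full-frame (325,195.5) against a prediction of (326,196). I lower and release.

```bash
python3 -m handwheel '[{"xyz":[0,3.5,35],"delta_rot":[0,0,0],"hand":1},{"xyz":[0,3.5,70],"delta_rot":[0,0,0],"hand":1},{"xyz":[0,3.5,95],"delta_rot":[0,0,0],"hand":1},{"xyz":[0,3.5,105],"delta_rot":[0,0,0],"hand":1},{"xyz":[0,3.5,106],"delta_rot":[0,0,0],"hand":1}]' && python3 -m handwheel '[{"xyz":[0,0,1],"delta_rot":[0,0,0],"hand":1},{"xyz":[0,0,2],"delta_rot":[0,0,0],"hand":1},{"xyz":[0,0,2],"delta_rot":[0,0,0],"hand":0.35},{"xyz":[0,0,2],"delta_rot":[0,0,0],"hand":0.35},{"xyz":[0,0,2],"delta_rot":[0,0,0],"hand":0.35}]' && python3 -m handwheel '[{"xyz":[0,0,-15],"delta_rot":[0,0,0],"hand":0.3},{"xyz":[0,0,-50],"delta_rot":[0,0,0],"hand":0},{"xyz":[0,0,-100],"delta_rot":[0,0,0],"hand":-1},{"xyz":[0,0,-150],"delta_rot":[0,0,0],"hand":-1},{"xyz":[0,0,-150],"delta_rot":[0,0,0],"hand":-1}]' && python3 - <<'E'
from h import *
m=vision.camera_model("wrist")
print(proj(m,[.639,-.007,.028]),bot.read_state()["position"],delta([.6555,.197,.19]))
save(vision.capture("wrist"),"w7",(220,100,420,250),3)
E
```

```text
time_s: 12.32
position: [0.6389, -0.0025, 0.0374]
tcp_rot: [[-0.981, -0.194, -0.0], [-0.194, 0.981, 0.0], [0.0, 0.0, -1.0]]
force: [-0.2, -0.1, 0.3]
opening: 0.27
grasp_force: 30.0
time_s: 12.95
position: [0.639, -0.0028, 0.0357]
tcp_rot: [[-0.981, -0.193, 0.0], [-0.193, 0.981, -0.0], [-0.0, -0.0, -1.0]]
force: [0.6, -0.7, -0.7]
opening: 0.326
grasp_force: 0.0
time_s: 13.58
position: [0.6424, -0.0033, 0.1919]
tcp_rot: [[-0.981, -0.193, 0.012], [-0.193, 0.981, -0.002], [-0.011, -0.004, -1.0]]
force: [0.6, -1.2, -0.4]
opening: 0.718
grasp_force: 0.0
[319.35959005 174.53596294] [ 0.64239547 -0.00328104  0.19185042] [-51.5 194.    1.6]
```

View pics/w7.png

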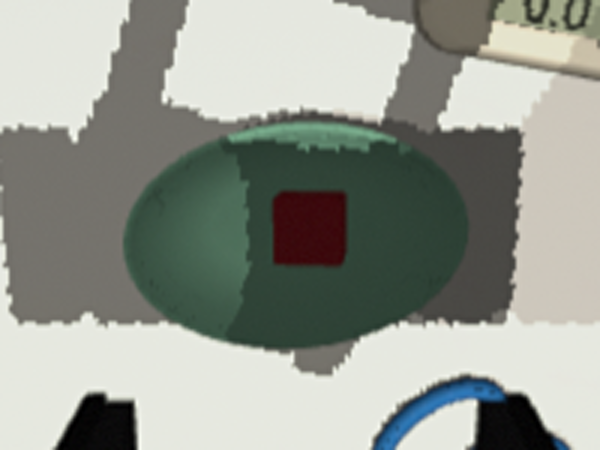

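The dye block lies in the dish at crop (310,228), with the dish centre at about (296,234), so it is roughly 5 mm off and well within limits. Now the tin.

```bash
python3 -m handwheel '[{"xyz":[-13,48,0],"delta_rot":[0,0,0],"hand":-1},{"xyz":[-26,97,0],"delta_rot":[0,0,0],"hand":-1},{"xyz":[-39,145,0],"delta_rot":[0,0,0],"hand":-1},{"xyz":[-51,194,0],"delta_rot":[0,0,0],"hand":-1},{"xyz":[-51,194,0],"delta_rot":[0,0,0],"hand":-1}]' && python3 - <<'E'
from h import *
m=vision.camera_model("wrist");s=bot.read_state()
print(proj(m,[.655,.197,.102]),proj(m,[.655,.222,.102]),s["position"],delta([.655,.197,.083]))
save(vision.capture("wrist"),"w8",(220,100,420,250),4)
E
```

```text
time_s: 14.25
position: [0.6498, 0.2013, 0.1837]
tcp_rot: [[-0.98, -0.198, -0.003], [-0.198, 0.98, 0.0], [0.003, 0.001, -1.0]]
force: [-1.0, 0.1, 0.4]
opening: 1.002
grasp_force: 0.0
[314.81601035 211.31485146] [346.02642473 217.21052988] [0.64979018 0.201267   0.18372438] [ -4.6  -5.3 100.7]
```

View pics/w8.png

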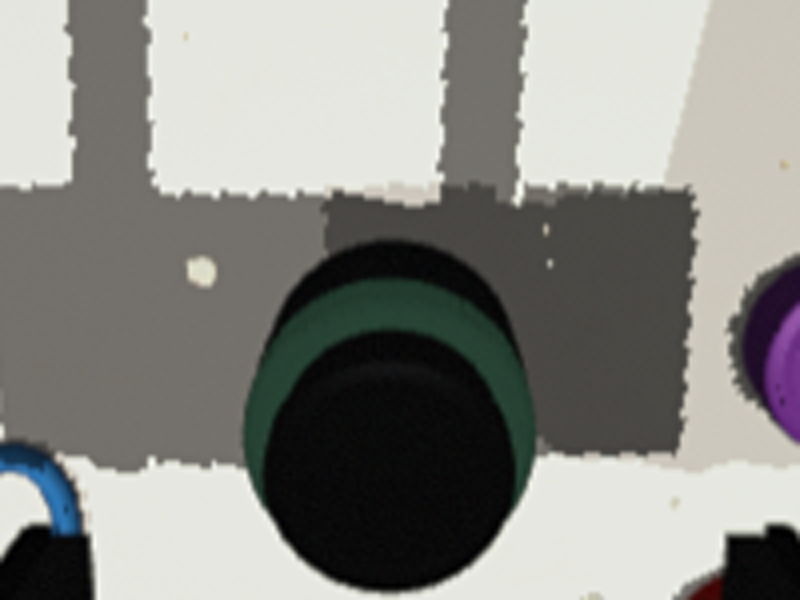

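The bare tin top is centred at crop (390,465), full-frame (317.5,216). That is 2–4 mm from the estimate, so I aim at (0.657, 0.198).

```bash
python3 -m handwheel '[{"xyz":[-6,-4,30],"delta_rot":[0,0,0],"hand":-1},{"xyz":[-6,-4,60],"delta_rot":[0,0,0],"hand":-1},{"xyz":[-6,-4,85],"delta_rot":[0,0,0],"hand":-1},{"xyz":[-6,-4,97],"delta_rot":[0,0,0],"hand":-1},{"xyz":[-6,-4,97],"delta_rot":[0,0,0],"hand":-1}]' && python3 - <<'E'
from h import *
print(delta([.657,.198,.083]))
E
```

```text
time_s: 14.92
position: [0.6574, 0.1935, 0.0873]
tcp_rot: [[-0.981, -0.192, -0.003], [-0.192, 0.981, -0.001], [0.003, -0.0, -1.0]]
force: [0.1, 0.7, 0.2]
opening: 0.999
grasp_force: 0.0
[-0.5  4.5  4.3]
```

```bash
python3 -m handwheel '[{"xyz":[0,4,3.5],"delta_rot":[0,0,0],"hand":-0.2},{"xyz":[0,4,3.5],"delta_rot":[0,0,0],"hand":0},{"xyz":[0,4,3.5],"delta_rot":[0,0,0],"hand":1},{"xyz":[0,4,3.5],"delta_rot":[0,0,0],"hand":1},{"xyz":[0,4,3.5],"delta_rot":[0,0,0],"hand":1}]' && python3 -m handwheel '[{"xyz":[0,0,0],"delta_rot":[0,0,0],"hand":1},{"xyz":[0,0,0],"delta_rot":[0,0,0],"hand":1},{"xyz":[0,0,0],"delta_rot":[0,0,0],"hand":1},{"xyz":[0,0,-5],"delta_rot":[0,0,0],"hand":1},{"xyz":[0,0,-20],"delta_rot":[0,0,0],"hand":1}]' && python3 -m handwheel '[{"xyz":[0,0,-30],"delta_rot":[0,0,0],"hand":1},{"xyz":[0,0,-70],"delta_rot":[0,0,0],"hand":1},{"xyz":[0,0,-70],"delta_rot":[0,0,0],"hand":1},{"xyz":[0,0,-70],"delta_rot":[0,0,0],"hand":1},{"xyz":[0,0,-70],"delta_rot":[0,0,0],"hand":1}]' && python3 - <<'E'
from h import *
print(delta([.447,.091,.1]))
E
```

```text
time_s: 15.55
position: [0.6575, 0.1989, 0.0854]
tcp_rot: [[-0.981, -0.193, 0.0], [-0.193, 0.981, 0.001], [-0.001, 0.0, -1.0]]
force: [-0.6, 1.3, 0.9]
opening: 0.57
grasp_force: 30.0
time_s: 16.18
position: [0.6563, 0.1981, 0.1041]
tcp_rot: [[-0.981, -0.193, -0.003], [-0.193, 0.981, -0.001], [0.003, -0.0, -1.0]]
force: [0.3, -0.5, -0.8]
opening: 0.571
grasp_force: 30.0
time_s: 16.8
position: [0.6562, 0.1983, 0.1733]
tcp_rot: [[-0.981, -0.193, -0.004], [-0.193, 0.981, -0.001], [0.004, 0.0, -1.0]]
force: [-0.5, 0.2, -1.2]
opening: 0.576
grasp_force: 30.0
[225.7 -64.9  74.1]
```

```bash
python3 -m handwheel '[{"xyz":[45,-13,0],"delta_rot":[0,0,0],"hand":1},{"xyz":[95,-28,5],"delta_rot":[0,0,0],"hand":1},{"xyz":[145,-42,15],"delta_rot":[0,0,0],"hand":1},{"xyz":[195,-56,30],"delta_rot":[0,0,0],"hand":1},{"xyz":[225,-65,40],"delta_rot":[0,0,0],"hand":1}]' && python3 -m handwheel '[{"xyz":[0,0,0],"delta_rot":[0,0,0],"hand":1},{"xyz":[0,0,0],"delta_rot":[0,0,0],"hand":1},{"xyz":[0,0,0],"delta_rot":[0,0,0],"hand":1},{"xyz":[0,0,0],"delta_rot":[0,0,0],"hand":1},{"xyz":[0,0,0],"delta_rot":[0,0,0],"hand":1}]' && python3 - <<'E'
from h import *
m=vision.camera_model("wrist")
print(proj(m,[.447,.091,.025]),proj(m,[.377,.091,.025]),delta([.447,.091,.0385]))
save(vision.capture("wrist"),"w9",(120,0,520,300),2)
E
```

```text
time_s: 17.42
position: [0.4451, 0.0908, 0.1338]
tcp_rot: [[-0.981, -0.193, -0.005], [-0.193, 0.981, 0.0], [0.005, 0.001, -1.0]]
force: [0.2, 0.0, -0.5]
opening: 0.571
grasp_force: 30.0
time_s: 18.05
position: [0.4496, 0.0916, 0.1351]
tcp_rot: [[-0.981, -0.193, 0.001], [-0.193, 0.981, -0.0], [-0.001, -0.0, -1.0]]
force: [0.8, 0.1, -1.9]
opening: 0.572
grasp_force: 30.0
[321.53337581 192.23082285] [338.42582275 109.42924076] [ 2.8 -0.1 96.6]
```

View pics/w9.png

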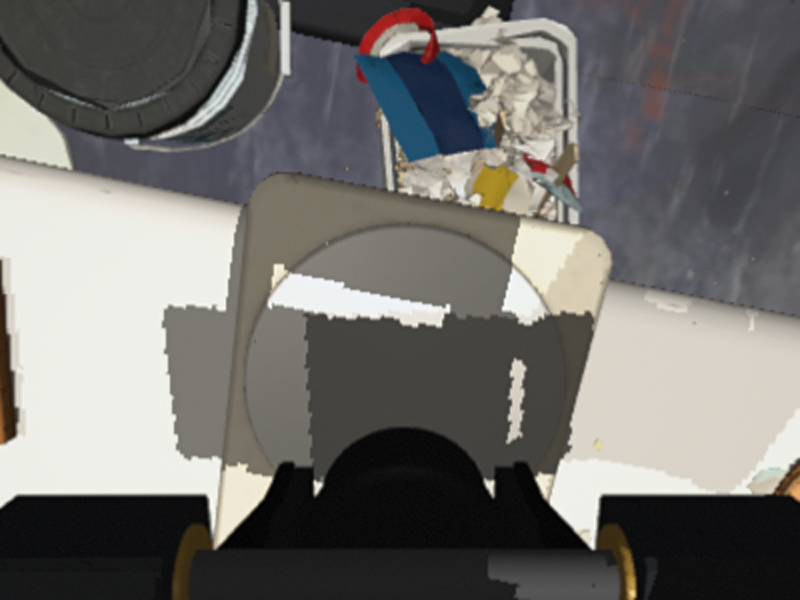

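The tin is level in the jaws. The pan centre is at about crop (405,388), which is full-frame (322.5,193) against a prediction of (321.5,192).

```bash
python3 -m handwheel '[{"xyz":[2.5,0,35],"delta_rot":[0,0,0],"hand":1},{"xyz":[2.5,0,65],"delta_rot":[0,0,0],"hand":1},{"xyz":[2.5,0,87],"delta_rot":[0,0,0],"hand":1},{"xyz":[2.5,0,94],"delta_rot":[0,0,0],"hand":1},{"xyz":[2.5,0,95],"delta_rot":[0,0,0],"hand":1}]' && python3 -m handwheel '[{"xyz":[0,0,0.5],"delta_rot":[0,0,0],"hand":1},{"xyz":[0,0,1],"delta_rot":[0,0,0],"hand":1},{"xyz":[0,0,1],"delta_rot":[0,0,0],"hand":1},{"xyz":[0,0,1],"delta_rot":[0,0,0],"hand":1},{"xyz":[0,0,1],"delta_rot":[0,0,0],"hand":1}]'
```

```text
time_s: 18.73
position: [0.4469, 0.0909, 0.04]
tcp_rot: [[-0.981, -0.193, -0.0], [-0.193, 0.981, -0.0], [0.0, 0.0, -1.0]]
force: [-0.2, -0.3, -1.1]
opening: 0.57
grasp_force: 30.0
time_s: 19.35
position: [0.4468, 0.0909, 0.0391]
tcp_rot: [[-0.981, -0.193, 0.0], [-0.193, 0.981, -0.0], [-0.0, -0.0, -1.0]]
force: [-0.3, -0.4, -1.9]
opening: 0.57
grasp_force: 30.0
```

```bash
python3 -m handwheel '[{"xyz":[0,0,0.7],"delta_rot":[0,0,0],"hand":1},{"xyz":[0,0,0.7],"delta_rot":[0,0,0],"hand":-0.3},{"xyz":[0,0,0.7],"delta_rot":[0,0,0],"hand":-0.5},{"xyz":[0,0,0.7],"delta_rot":[0,0,0],"hand":-1},{"xyz":[0,0,0.7],"delta_rot":[0,0,0],"hand":-1}]' && python3 -m handwheel '[{"xyz":[0,0,-20],"delta_rot":[0,0,0],"hand":-1},{"xyz":[0,0,-60],"delta_rot":[0,0,0],"hand":-1},{"xyz":[0,0,-100],"delta_rot":[0,0,0],"hand":-1},{"xyz":[0,0,-140],"delta_rot":[0,0,0],"hand":-1},{"xyz":[0,0,-140],"delta_rot":[0,0,0],"hand":-1}]' && python3 - <<'E'
from h import *
s=bot.read_state()
m=vision.camera_model("wrist")
print(proj(m,[.447,.091,.055]),s["opening"])
save(vision.capture("wrist"),"w10",(120,50,520,350),1.5)
print(s["position"],delta([.6565,.198,.16]))
E
```

```text
time_s: 19.98
position: [0.4467, 0.0909, 0.0383]
tcp_rot: [[-0.981, -0.193, -0.0], [-0.193, 0.981, 0.0], [0.0, 0.0, -1.0]]
force: [-0.0, 0.3, 0.2]
opening: 0.887
grasp_force: 0.0
time_s: 20.6
position: [0.4487, 0.0909, 0.1809]
tcp_rot: [[-0.981, -0.193, 0.007], [-0.193, 0.981, -0.0], [-0.007, -0.002, -1.0]]
force: [0.2, -0.5, 0.3]
opening: 1.0
grasp_force: 0.0
[322.31151095 187.60504368] 1.0000956728962076
[0.44871106 0.09088305 0.18094064] [-225.8   64.7   20.1]
```

View pics/w10.png

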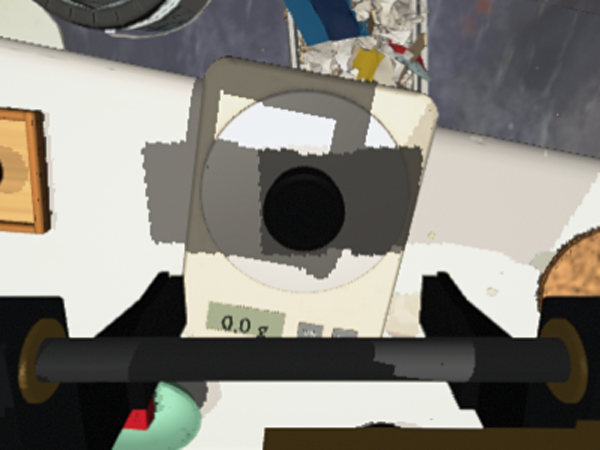

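The tin stands upright on the pan: crop (304,210), full-frame (322.7,190), about 2 mm from the middle. Now the jar.

```bash
python3 -m handwheel '[{"xyz":[-50,14,0],"delta_rot":[0,0,0],"hand":-1},{"xyz":[-100,28,0],"delta_rot":[0,0,0],"hand":-1},{"xyz":[-150,43,0],"delta_rot":[0,0,0],"hand":-1},{"xyz":[-200,57,0],"delta_rot":[0,0,0],"hand":-1},{"xyz":[-226,65,0],"delta_rot":[0,0,0],"hand":-1}]' && python3 -m handwheel '[{"xyz":[0,0,0],"delta_rot":[0,0,0],"hand":-1},{"xyz":[0,0,0],"delta_rot":[0,0,0],"hand":-1},{"xyz":[0,0,0],"delta_rot":[0,0,0],"hand":-1},{"xyz":[0,0,0],"delta_rot":[0,0,0],"hand":-1},{"xyz":[0,0,0],"delta_rot":[0,0,0],"hand":-1}]' && python3 - <<'E'
from h import *
s=bot.read_state()
m=vision.camera_model("wrist")
im=vision.capture("wrist");save(im,"w11",(200,80,440,260),2.5)
hsv=cv2.cvtColor(im,cv2.COLOR_RGB2HSV)
k=((hsv[...,0]>65)&(hsv[...,0]<95)&(hsv[...,1]>70)).astype(np.uint8);k[:130]=0;k[265:]=0;k[:,:240]=0;k[:,400:]=0
n,_,st,c=cv2.connectedComponentsWithStats(k);i=1+st[1:,4].argmax();print(st[i],c[i],at(m,c[i],.072))
print(proj(m,[.6565,.198,.072]),s["position"],delta([.6565,.198,.058]))
E
```

```text
time_s: 21.28
position: [0.6571, 0.1992, 0.1754]
tcp_rot: [[-0.981, -0.193, -0.002], [-0.193, 0.981, -0.0], [0.002, 0.0, -1.0]]
force: [-0.8, 0.5, -0.6]
opening: 1.0
grasp_force: 0.0
time_s: 21.9
position: [0.6557, 0.198, 0.1787]
tcp_rot: [[-0.981, -0.193, 0.0], [-0.193, 0.981, 0.0], [-0.0, -0.0, -1.0]]
force: [0.4, -0.3, 0.1]
opening: 0.998
grasp_force: 0.0
[ 286  164   74   76 4425] [322.13220339 201.55841808] [0.66011743 0.19934209 0.072     ]
[321.40244594 197.31235054] [0.65571258 0.19800251 0.17872787] [ -0.6  -0.2 120.7]
```

View pics/w11.png

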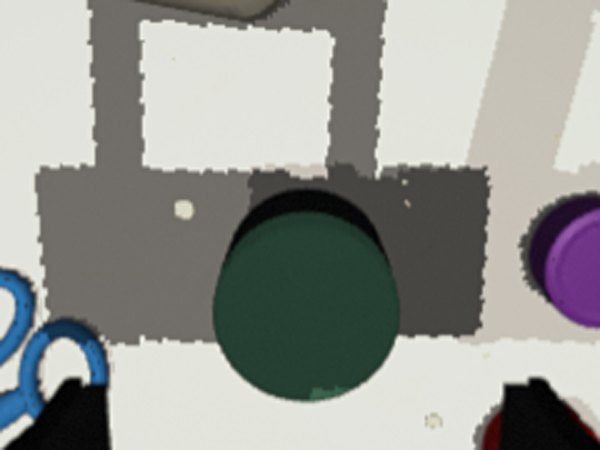

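The jar's lid fills crop (213–400, 210–400), centred at full-frame (322,201), so it is at about (0.658, 0.199). I descend and grip the lid.

```bash
python3 -m handwheel '[{"xyz":[-2,0.5,35],"delta_rot":[0,0,0],"hand":-1},{"xyz":[-2,0.5,70],"delta_rot":[0,0,0],"hand":-1},{"xyz":[-2,0.5,100],"delta_rot":[0,0,0],"hand":-1},{"xyz":[-2,0.5,119],"delta_rot":[0,0,0],"hand":-1},{"xyz":[-2,0.5,120],"delta_rot":[0,0,0],"hand":-1}]' && python3 -m handwheel '[{"xyz":[0,0,0],"delta_rot":[0,0,0],"hand":-1},{"xyz":[0,0,0],"delta_rot":[0,0,0],"hand":1},{"xyz":[0,0,0],"delta_rot":[0,0,0],"hand":1},{"xyz":[0,0,0],"delta_rot":[0,0,0],"hand":1},{"xyz":[0,0,0],"delta_rot":[0,0,0],"hand":1}]' && python3 - <<'E'
from h import *
s=bot.read_state();print(s["position"],s["opening"],s["grasp_force"],s["force"])
E
```

```text
time_s: 22.58
position: [0.6569, 0.199, 0.057]
tcp_rot: [[-0.981, -0.193, -0.003], [-0.193, 0.981, -0.0], [0.003, 0.0, -1.0]]
force: [-0.9, 0.6, 0.6]
opening: 1.002
grasp_force: 0.0
time_s: 23.2
position: [0.6581, 0.1991, 0.059]
tcp_rot: [[-0.981, -0.193, 0.001], [-0.193, 0.981, -0.0], [-0.001, -0.0, -1.0]]
force: [0.1, -0.4, 3.0]
opening: 0.748
grasp_force: 30.0
[0.65812999 0.19909701 0.05902231] 0.7483801886577023 30.00058114528656 [ 0.0934682  -0.39342617  2.9786662 ]
```

```bash
python3 -m handwheel '[{"xyz":[0,0,-5],"delta_rot":[0,0,0],"hand":1},{"xyz":[0,0,-20],"delta_rot":[0,0,0],"hand":1},{"xyz":[0,0,-45],"delta_rot":[0,0,0],"hand":1},{"xyz":[0,0,-70],"delta_rot":[0,0,0],"hand":1},{"xyz":[0,0,-70],"delta_rot":[0,0,0],"hand":1}]' && python3 - <<'E'
from h import *
print(delta([.477,.328,.128]))
E
```

```text
time_s: 23.82
position: [0.6598, 0.1995, 0.1314]
tcp_rot: [[-0.981, -0.193, 0.006], [-0.193, 0.981, 0.001], [-0.006, -0.0, -1.0]]
force: [1.1, -0.3, -3.4]
opening: 0.751
grasp_force: 30.0
[154.5 161.4   2.4]
```

```bash
python3 -m handwheel '[{"xyz":[20,21,0],"delta_rot":[0,0,0],"hand":1},{"xyz":[55,57,0],"delta_rot":[0,0,0],"hand":1},{"xyz":[90,94,0],"delta_rot":[0,0,0],"hand":1},{"xyz":[125,131,0],"delta_rot":[0,0,0],"hand":1},{"xyz":[154,161,0],"delta_rot":[0,0,0],"hand":1}]' && python3 -m handwheel '[{"xyz":[0,0,0],"delta_rot":[0,0,0],"hand":1},{"xyz":[0,0,0],"delta_rot":[0,0,0],"hand":1},{"xyz":[0,0,0],"delta_rot":[0,0,0],"hand":1},{"xyz":[0,0,0],"delta_rot":[0,0,0],"hand":1},{"xyz":[0,0,0],"delta_rot":[0,0,0],"hand":1}]' && python3 - <<'E'
from h import *
m=vision.camera_model("top");im=vision.capture("wrist");mw=vision.camera_model("wrist")
hsv=cv2.cvtColor(im,cv2.COLOR_RGB2HSV)
k=((hsv[...,0]>5)&(hsv[...,0]<20)&(hsv[...,1]>100)).astype(np.uint8);k[265:]=0
n,_,st,c=cv2.connectedComponentsWithStats(k);i=1+st[1:,4].argmax();print(st[i],c[i])
print([proj(mw,[.477+.05*np.cos(a),.328+.05*np.sin(a),.009]).round(0) for a in np.arange(4)*np.pi/2+np.radians(11)])
print(delta([.477,.328,.068]))
E
```

```text
time_s: 24.45
position: [0.473, 0.328, 0.1274]
tcp_rot: [[-0.981, -0.193, -0.002], [-0.193, 0.981, -0.001], [0.002, -0.0, -1.0]]
force: [0.2, -0.5, -2.3]
opening: 0.749
grasp_force: 30.0
time_s: 25.08
position: [0.4762, 0.3269, 0.1283]
tcp_rot: [[-0.981, -0.192, 0.0], [-0.192, 0.981, 0.0], [-0.0, 0.0, -1.0]]
force: [-0.0, 0.9, -2.4]
opening: 0.751
grasp_force: 30.0
[ 268  141  110   79 4619] [323.37280797 172.71292488]
[array([322., 245.]), array([379., 194.]), array([323., 137.]), array([266., 194.])]
[-1.1  0.8 60.3]
```

```bash
python3 -m handwheel '[{"xyz":[-3,1,20],"delta_rot":[0,0,0],"hand":1},{"xyz":[-3,1,40],"delta_rot":[0,0,0],"hand":1},{"xyz":[-3,1,53],"delta_rot":[0,0,0],"hand":1},{"xyz":[-3,1,58],"delta_rot":[0,0,0],"hand":1},{"xyz":[-3,1,59],"delta_rot":[0,0,0],"hand":1}]' && python3 -m handwheel '[{"xyz":[0,0,0],"delta_rot":[0,0,0],"hand":1},{"xyz":[0,0,1],"delta_rot":[0,0,0],"hand":1},{"xyz":[0,0,1],"delta_rot":[0,0,0],"hand":1},{"xyz":[0,0,1],"delta_rot":[0,0,0],"hand":1},{"xyz":[0,0,1],"delta_rot":[0,0,0],"hand":1}]'
```

```text
time_s: 25.75
position: [0.4785, 0.329, 0.0693]
tcp_rot: [[-0.981, -0.193, -0.0], [-0.193, 0.981, -0.0], [0.0, -0.0, -1.0]]
force: [0.2, -0.6, -3.8]
opening: 0.751
grasp_force: 30.0
time_s: 26.38
position: [0.4784, 0.329, 0.0685]
tcp_rot: [[-0.981, -0.193, 0.0], [-0.193, 0.981, 0.0], [-0.0, 0.0, -1.0]]
force: [0.1, -0.5, -2.3]
opening: 0.756
grasp_force: 30.0
```

```bash
python3 -m handwheel '[{"xyz":[0,0,0.7],"delta_rot":[0,0,0],"hand":1},{"xyz":[0,0,0.7],"delta_rot":[0,0,0],"hand":-0.6},{"xyz":[0,0,0.7],"delta_rot":[0,0,0],"hand":-1},{"xyz":[0,0,0.7],"delta_rot":[0,0,0],"hand":-1},{"xyz":[0,0,0.7],"delta_rot":[0,0,0],"hand":-1}]' && python3 -m handwheel '[{"xyz":[0,0,0],"delta_rot":[0,0,0],"hand":-1},{"xyz":[0,0,-20],"delta_rot":[0,0,0],"hand":-1},{"xyz":[0,0,-50],"delta_rot":[0,0,0],"hand":-1},{"xyz":[0,0,-90],"delta_rot":[0,0,0],"hand":-1},{"xyz":[0,0,-120],"delta_rot":[0,0,0],"hand":-1}]' && python3 -m handwheel '[{"xyz":[50,40,-20],"delta_rot":[0,0,0],"hand":-1},{"xyz":[50,90,-40],"delta_rot":[0,0,0],"hand":-1},{"xyz":[50,140,-50],"delta_rot":[0,0,0],"hand":-1},{"xyz":[50,180,-50],"delta_rot":[0,0,0],"hand":-1},{"xyz":[50,200,-50],"delta_rot":[0,0,0],"hand":-1}]' && python3 - <<'E'
from h import *
save(vision.capture("top"),"top9",(190,145,480,310),2.75)
m=vision.camera_model("top")
for q in ([.479,.328,.081],[.447,.091,.055],[.474,-.13,.093],[.639,-.007,.03]):print(((proj(m,q)-[190,145])*2.75).round(0))
print(bot.read_state()["position"])
E
```

```text
time_s: 27.0
position: [0.4785, 0.329, 0.0677]
tcp_rot: [[-0.981, -0.193, 0.0], [-0.193, 0.981, 0.0], [-0.0, 0.0, -1.0]]
force: [0.3, 0.2, -0.2]
opening: 0.979
grasp_force: 0.0
time_s: 27.62
position: [0.4787, 0.3291, 0.1892]
tcp_rot: [[-0.981, -0.193, 0.001], [-0.193, 0.981, 0.001], [-0.001, 0.0, -1.0]]
force: [-0.2, 0.5, 0.2]
opening: 1.003
grasp_force: 0.0
time_s: 28.25
position: [0.3899, 0.5172, 0.2376]
tcp_rot: [[-0.981, -0.195, 0.0], [-0.195, 0.981, 0.0], [-0.0, 0.0, -1.0]]
force: [0.3, -0.3, -0.6]
opening: 0.997
grasp_force: 0.0
[128. 309.]
[397. 354.]
[655. 328.]
[505. 150.]
[0.38960813 0.51875202 0.23735257]
```

View pics/top9.png

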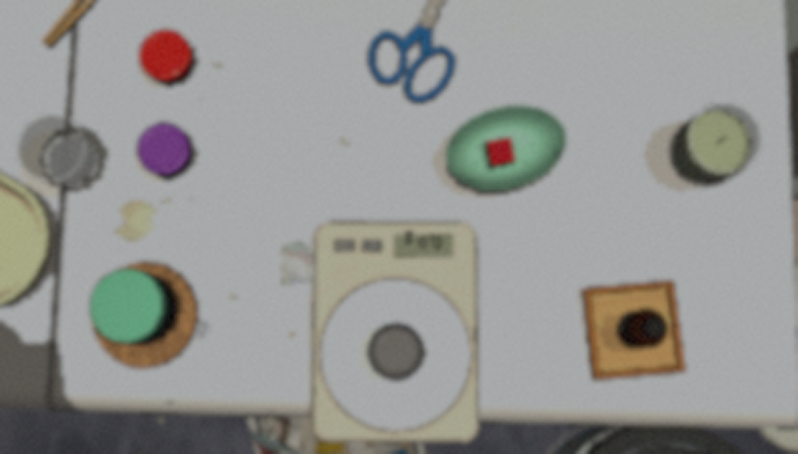

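The final top view puts everything within a few mm of its prediction, and the candle and votive have not moved:

| Part | Seen at (crop px) | Predicted |
|---|---|---|
| Jar lid | (130,305) | (128,309) |
| Tin | (396,351) | (397,354) |
| Bottle cap | about (652,327) | (655,328) |
| Dye block | (500,152) | (505,150) |

```bash
python3 -m handwheel '[{"xyz":[0,0,0],"delta_rot":[0,0,0],"hand":-1},{"xyz":[0,0,0],"delta_rot":[0,0,0],"hand":-1},{"xyz":[0,0,0],"delta_rot":[0,0,0],"hand":-1},{"xyz":[0,0,0],"delta_rot":[0,0,0],"hand":-1},{"xyz":[0,0,0],"delta_rot":[0,0,0],"hand":-1}]' && python3 -c "
from rig import workorder;print(workorder.hand_in())"
```

```text
time_s: 28.92
position: [0.391, 0.5152, 0.2377]
tcp_rot: [[-0.981, -0.192, 0.0], [-0.192, 0.981, -0.0], [-0.0, -0.0, -1.0]]
force: [-0.2, 0.6, -0.6]
opening: 1.0
grasp_force: 0.0
the job is handed in; nothing more can be done
None
```

The job is handed in at about 29 s (no verdict came back): in the last top view the dye block lay in the dish, the tin on the pan, the jar on the coaster and the bottle in the tray, each within a few mm of the middle, with the candle and votive glass unmoved.

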